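# Kickstand down, frame held upright

## Task

The small scooter frame on the blue dock is leaning back against its rest. Flip its kickstand from the stowed position over centre until it is fully down, then take the frame by the black grip bar on top, bring it upright and keep holding it there, so that it cannot tip either way: finish with the bar still gripped and the kickstand still down. Leave the spanner, nut and bearing lying in front of the dock where they are.

Things in the scene. Friction and masses are not known exactly. Their poses are not given: they have to be found in the camera images.
- dock: blue steel dock fixed to the mat, base plate 150x130x8 mm. Its x axis points from the kickstand side of the frame to the leaning post, y along the frame (the stowed kickstand points to +y), z up. Origin on the mat, directly below the lean hinge. A wheel of 131 mm diameter (the hub) stands upright in the dock with its axle along the dock's x; the leaning post rises to 120 mm at x = +88 mm. All other offsets given here are in these axes.
- frame (a joint): lean of the frame in rad about the hinge line, which runs along the dock's y axis 8 mm above the dock's origin: 0 = upright, positive = top leans to the dock's +x, toward the leaning post. Stops at +0.28 (on the post, where it starts) and -0.14. It falls to one stop or the other when nothing holds it. Frame and wheel weigh about 1 kg.
- grip_bar: black rubber grip bar on top of the frame: a level cylinder 24 mm in diameter and 118 mm long along the dock's y axis. Origin at its centre, 205 mm from the lean hinge line (213 mm above the mat when the frame is upright); axes as the dock's when upright, leaning with the frame. A neck 18 mm in diameter carries it from below at its middle; a bridge 70 mm wide across (x) and 34 mm along y lies 43 mm below the bar's centre (top face).
- kickstand (a joint): angle of the kickstand in rad: 0 = stowed (starts here; the leg points to the dock's +y, rising 0.15 rad above level), growing as the foot swings down, 1.7 = fully down at its stop (foot toward the mat). An extension spring pulls it to 0 below about 0.85 and snaps it down to 1.7 by itself beyond that; pushing at the foot takes 1 to 2 N.
- kick_foot (a point): centre of the rubber foot (15 mm diameter) at the end of the steel kickstand leg (round rod 10 mm in diameter), 98 mm from the pivot in the plane of swing and 37 mm farther out (dock -x) than the pivot. From 35 mm off the pivot, where it is 8 mm farther out than the pivot, the leg runs straight to the foot, splayed outward. When stowed, nothing stands above the foot: it lies 117 mm along +y from the middle of the grip bar, which ends at 59 mm.
- kick_pivot (a point): pivot of the kickstand on the frame, its hinge axis parallel to the dock's x when the frame is upright (leaning with the frame). Upright it lies at x -52 mm, y +20 mm, 123 mm above the mat, from the dock's origin.
- spanner: steel combination spanner 174x30x7 mm lying on the mat in front (-x side) of the dock, not to be disturbed; origin under its centre, long axis y
- nut: rust-brown hexagon nut 26x29x13 mm lying on the mat, not to be disturbed; origin under its centre
- ball_bearing: brass-coloured ball bearing 38 mm in diameter, 12 mm high, lying on the mat, not to be disturbed; origin under its centre

How it is judged:
By the outcome, as a careful person would: the job done as asked, in the order asked, and still so for the second after the job is handed in, while the arm keeps its last pose, push and grip.
It also fails if it takes over 43 s, if anything falls off the work surface, if the arm or the gripper's body presses on something with over 40 N, if the wrist force passes 120 N, or if a joint passes its speed limit or range.

## Robot

A 6-joint arm with a two-finger parallel gripper is mounted at the origin on a cart in front of the work surface, level with it; the furniture and walls round the work are solid. World frame = base frame: x ahead of the robot, y to its left, z up, the work surface at z = 0. Lengths are in m, angles in rad, forces in N, time in s.
With the tool pointing down it reaches from about 0.375 to 0.825 m from the base axis. Payload 5.5 kg.
Tool frame: the origin (TCP) lies at the very end of the fingers, on their centre line; the grasp point (between the pads) lies 19 mm behind it; z points along the fingers, y is the line along which they close (so a half turn about z gives the same grasp; the last joint's range is limited). The gripper opens to 85 mm and grips with 20 to 120 N. Pads are 22 mm wide; open, the fingers measure 114 mm over their backs; the gripper's body (76 mm by 85 mm) begins 54 mm behind the grasp point. The pads swing forward as they close: fully open they stand 13 mm farther back than shut.
Start: joints at [1.322, 0.314, -0.047, 1.21, 0, 1.571], TCP at [0.148, 0.582, 0.207] pointing down, gripper open.
Joint ranges: [-2.67, 2.67], [-0.69, 1.73], [-1.03, 1.25], [-2.08, 2.16], [-1.42, 1.45], [-3.14, 3.14]. Speed limits (rad/s): [2.39, 2.39, 3.01, 3.14, 3.14, 3.14].

## Interface

Orientations are given as a rotation vector (axis times angle).
In Python, from cell import env, cams gives the robot as it stands. The module is installed in compiled form; this text tells all that it offers.
- The arm moves only by the tool move_arm, never from a script. Its argument "rows" is a list of rows, each a list of 3 entries, a list of its own where there are three numbers: the shift along the tool's x, y, z in m, then the turn, a rotation vector about the tool's x, y, z in degrees, then the opening in per cent of the stroke, from 0 (shut) to 100 (fully open). In form: [[[tx, ty, tz], [rx, ry, rz], grip], ...]. A call has 1 to 12 rows; each row shifts and turns the commanded pose from where the row before left it, along the tool's axes as they then stand; what a row does not reach is not made up. A row lasts 1/12 s, in which the tool goes at most 41.7 mm and 7.16 degrees, less where a joint would pass 70% of its speed; a pose out of reach is approached as far as the arm can. A call is refused whole if a number of a shift passes 0.0417 or a number of a turn 7.16, either way. A call with a gripper value outside its range is refused whole. The fingers move at their own pace and stop on an object; "force" is the grip in N (left out, the last holds). Time passes only in rows, so rows that do not move let the fingers close. It gives the time, the measured TCP pose, the force, the opening and the grip force at its end, in the units of the state.
- env.observe(): the state, without advancing time (a new reading comes with each control period).
- cams.camera(name): name is "scene" or "top"; returns the picture (400x640x3 uint8, red, green, blue); there is no depth.
- cams.calibration(name): a dict with "fx", "fy", "cx", "cy" (pixels), "D" ([k1, k2, p1, p2, k3] as OpenCV has them; the pictures are not rectified), "R" (3x3) and "t" (3): a world point X has camera coordinates R X + t. Camera axes: x right, y down, z forward; pixel columns grow to the right and rows downward; lengths in m; the calibration is good to about 2 mm. A picture is of the moment at which its call begins. calibration takes no time and is no camera call.
- env.close_job(): hands the job in; it is judged then, once.
The state is a dict: "clock": time; "q": joint angles; "qd": joint speeds; "effort": joint torques, N m; "eef_pos": TCP position; "ee_rot": TCP orientation; "ft_force": force on the tool from outside, world axes, zero at the start; "moment": the same for the moment, N m; "gripper_width": finger opening in m; "finger_force": force on a finger pad.
Only numpy, scipy, OpenCV 4.12 (cv2) and the standard library are available. Lean on these libraries where they do the work, as an engineer would, in place of code of your own. Each camera call takes 0.05 s, during which the arm holds its last target. There are 200 camera calls.

## Working session

There is one attempt and no reset: what is moved stays moved. The work goes in short steps, Python scripts to look and compute and a tool call to move; the robot and the scene stay as the last step left them, time stands still between calls to the robot, and variables do not carry over. Pictures are saved under pics/ and viewed, at most 10 in all, crops included, and the job is handed in when it is done.

Besides the shell and the picture viewer there is one more tool, called as name(argument=value, ...) on one line, values as JSON. move_arm: Moves the arm, as the interface text tells. Its arguments: {"type":"object","properties":{"rows":{"type":"array"},"force":{"type":"number"}},"required":["rows"]}

```bash
mkdir -p pics
python3 - <<'E'
from cell import env,cams
import cv2,numpy as np
for n in("scene","top"):
    cv2.imwrite(f"pics/{n}0.png",cams.camera(n)[:,:,::-1]); c=cams.calibration(n); print(n,{k:np.round(v,4).tolist() for k,v in c.items()})
print(env.observe())
E
```

```text
scene {'fx': 510.8285, 'fy': 510.8285, 'cx': 319.1017, 'cy': 197.1207, 'D': [0.0154, 0.0, 0.0, 0.0, 0.0], 'R': [[-0.944, -0.3297, 0.0087], [-0.167, 0.455, -0.8747], [0.2845, -0.8272, -0.4846]], 't': [0.4819, 0.2241, 0.9361]}
top {'fx': 520.4485, 'fy': 520.4485, 'cx': 308.5871, 'cy': 198.6333, 'D': [-0.0528, 0.0, 0.0, 0.0, 0.0], 'R': [[0.0019, -0.9996, 0.0274], [-0.998, -0.0036, -0.0627], [0.0628, -0.0272, -0.9977]], 't': [-0.0411, 0.5184, 1.0201]}
{'clock': 0.1, 'q': array([ 1.32197755e+00,  3.14196247e-01, -4.79736506e-02,  1.21020543e+00,
       -1.68127926e-05,  1.57079352e+00]), 'qd': array([-4.42732362e-05, -2.38099658e-04,  3.06970909e-03, -1.83536815e-03,
        2.05549689e-03, -1.81796150e-03]), 'effort': array([ 2.30224878e-04, -5.40768063e+01,  3.40541124e+01,  1.11274392e-02,
       -5.04013906e-05, -3.38559644e-06]), 'eef_pos': array([0.14762339, 0.58097797, 0.20669866]), 'ee_rot': array([-3.89809406e-01, -3.11713341e+00,  2.46425815e-03]), 'ft_force': array([-0.18927867, -0.33064317,  0.1973215 ]), 'moment': array([ 0.04103751, -0.06262011,  0.02215541]), 'finger_force': 0.0, 'gripper_width': 0.08547823373542379}
```

View pics/scene0.png

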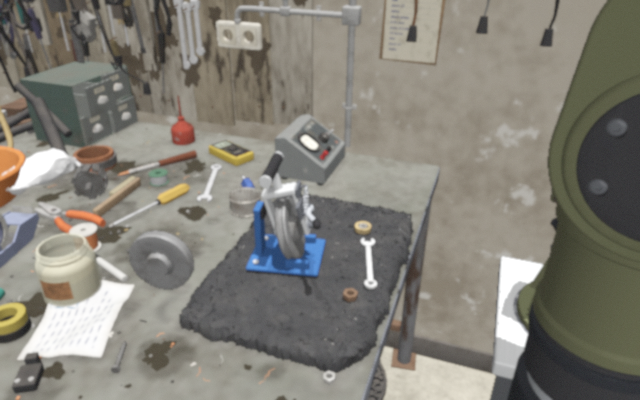

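View pics/top0.png

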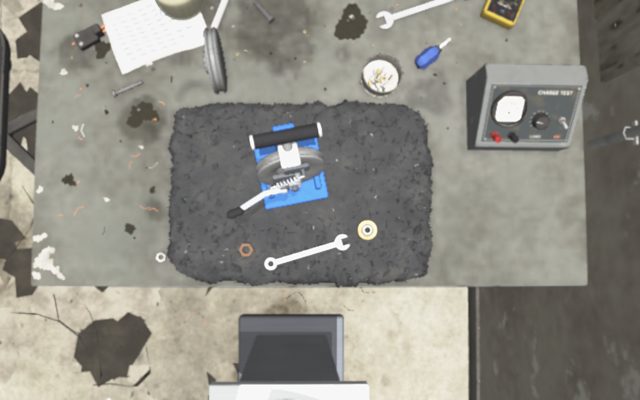

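The top view shows the bar from about (251,142) to (321,129), the kick foot at about (235,212) and the dock at about (290,165). The spanner, nut and bearing lie on the robot side. I'll enlarge both views.

Run:
```python
import cv2,numpy as np
a=cv2.imread("pics/top0.png")[110:220,220:350]; b=cv2.imread("pics/scene0.png")[140:290,230:340]
cv2.imwrite("pics/topc.png",cv2.resize(a,None,fx=5,fy=5,interpolation=cv2.INTER_CUBIC))
cv2.imwrite("pics/scc.png",cv2.resize(b,None,fx=4,fy=4,interpolation=cv2.INTER_CUBIC))
```

```text
(no output)
```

View pics/topc.png

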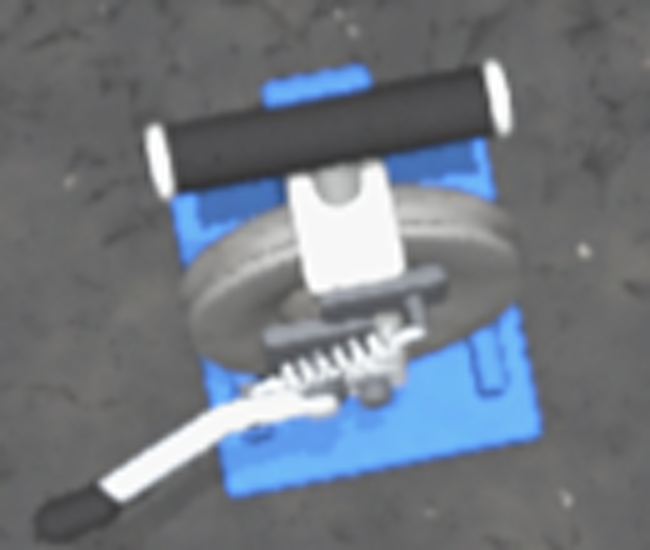

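View pics/scc.png

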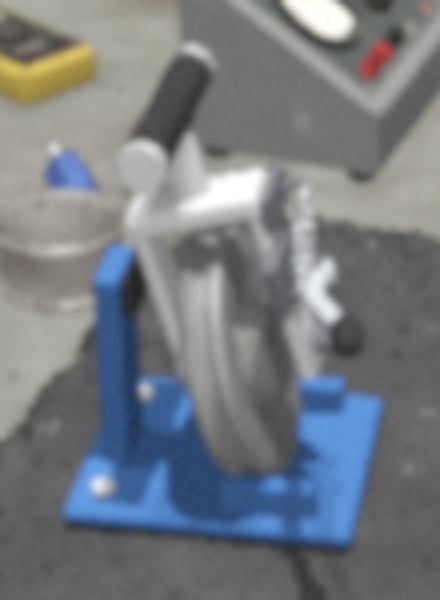

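The top crop shows the bar caps at crop (153,161) and (503,97), the foot at about (75,512) and the plate's near corners at (232,495) and (541,435). The scene crop shows the bar caps at (140,165) and (200,55) and the foot at (346,335). Next I fit the dock pose to these.

```bash
cat > h.py <<'E'
from cell import env,cams
import cv2,numpy as np
from scipy.spatial.transform import Rotation as Ro
from scipy.optimize import least_squares
def proj(n,P):
    c=cams.calibration(n); R=np.array(c['R'])
    K=np.array([[c['fx'],0,c['cx']],[0,c['fy'],c['cy']],[0,0,1]])
    return cv2.projectPoints(np.float64(P).reshape(-1,1,3),cv2.Rodrigues(R)[0],np.float64(c['t']),K,np.float64(c['D']))[0].reshape(-1,2)
def fr(p,lean):  # frame point (z above mat when upright) -> dock
    return Ro.from_euler('y',lean).apply(np.array(p)-[0,0,.008])+[0,0,.008]
def w(d,P): return Ro.from_euler('z',d[2]).apply(P)+[d[0],d[1],0]
def foot(a): return np.array([-.089,.020+.098*np.cos(.15-a),.123+.098*np.sin(.15-a)])
def state():
    o=env.observe(); return o['eef_pos'],Ro.from_rotvec(o['ee_rot'])
def togo(pos,Rt):
    "shift and turn (deg) in the present tool axes to reach pose"
    p,R=state(); return R.inv().apply(pos-p), np.degrees((R.inv()*Rt).as_rotvec())
E
cat > fit.py <<'E'
from h import *
T=lambda x,y:(220+(x+.5)/5-.5,110+(y+.5)/5-.5)
S=lambda x,y:(230+(x+.5)/4-.5,140+(y+.5)/4-.5)
ot=np.array([T(153,161),T(503,97),T(75,512),T(232,495),T(541,435)])
os_=np.array([S(140,165),S(200,55),S(346,335)])
def res(v):
    L=v[3]; b=[fr([0,s*.059,.213],L) for s in(1,-1)]+[fr(foot(0),L)]
    c=[[v[4],.065,.008],[v[4],-.065,.008]]
    return np.r_[(proj("top",w(v,np.array(b+c)))-ot).ravel(),(proj("scene",w(v,np.array(b)))-os_).ravel(),(L-.28)*100]
r=least_squares(res,[.5,.05,.1,.28,-.06],loss='soft_l1'); print(r.x.round(4)); print(r.fun.round(1))
np.save("d.npy",r.x)
d=r.x;L=.28
for a in(0,.3,.6,.85,1.0,1.1,1.7): print(a,w(d,fr(foot(a),L)).round(4))
for l in(.28,.14,0): print('bar',l,w(d,fr([0,0,.213],l)).round(4))
# push orientation: tool z down, tool y along dock x
for s in (1,-1):
    R=Ro.from_matrix(np.c_[np.cross([s*np.cos(d[2]),s*np.sin(d[2]),0],[0,0,-1]),[s*np.cos(d[2]),s*np.sin(d[2]),0],[0,0,-1]])
    print(s,togo(w(d,fr(foot(0),L))+[0,0,.05],R))
E
python3 fit.py
```

```text
[ 0.556  -0.0092  0.1917  0.276  -0.0457]
[ 1.2 -0.   1.8 -0.3 -2.9  1.1 -0.3 -0.   1.5 -0.1  0.1  1.  -1.5  2.8
 -0.2  1.3 -0.4]
0 [0.485  0.0961 0.1572]
0.3 [0.477  0.0945 0.129 ]
0.6 [0.4711 0.0846 0.1022]
0.85 [0.4681 0.0704 0.0824]
1.0 [0.4672 0.0598 0.0724]
1.1 [0.467  0.0519 0.0665]
1.7 [ 0.4725 -0.003   0.049 ]
bar 0.28 [0.6117 0.0016 0.205 ]
bar 0.14 [ 0.5841 -0.0038  0.211 ]
bar 0 [ 0.556  -0.0092  0.213 ]
1 (array([-4.46370365e-01, -3.86892345e-01,  1.25438255e-04]), array([-8.00825377e-02,  5.19874410e-02,  6.47613251e+01]))
-1 (array([-4.46370365e-01, -3.86892345e-01,  1.25438255e-04]), array([-5.86637968e-02, -9.03669353e-02, -1.15238633e+02]))
```

```bash
sed -i 's/T(75,512)/T(56,520)/; s/S(200,55)/S(193,63)/' fit.py; python3 fit.py
```

```text
[ 0.5555 -0.0079  0.1954  0.2783 -0.0453]
[ 0.2  0.2  0.8 -0.3  0.2 -0.1 -0.9  0.2  0.9 -0.2 -0.1  1.5 -0.1  1.2
 -0.   1.7 -0.2]
0 [0.484  0.0972 0.1572]
0.3 [0.4761 0.0956 0.129 ]
0.6 [0.4702 0.0856 0.1022]
0.85 [0.4672 0.0715 0.0824]
1.0 [0.4663 0.0608 0.0724]
1.1 [0.4662 0.053  0.0665]
1.7 [ 0.4719 -0.0019  0.049 ]
bar 0.28 [0.611  0.0031 0.205 ]
bar 0.14 [ 0.5835 -0.0023  0.211 ]
bar 0 [ 0.5555 -0.0079  0.213 ]
1 (array([-4.45169614e-01, -3.86079727e-01,  1.24134946e-04]), array([-8.01507517e-02,  5.18190973e-02,  6.45472017e+01]))
-1 (array([-4.45169614e-01, -3.86079727e-01,  1.24134946e-04]), array([-5.85342671e-02, -9.05373841e-02, -1.15452756e+02]))
```

move_arm(rows=[[[-0.037, -0.032, 0], [0, 0, 0], 0], [[-0.037, -0.032, 0], [0, 0, 0], 0], [[-0.037, -0.032, 0], [0, 0, 0], 0], [[-0.037, -0.032, 0], [0, 0, 0], 0], [[-0.037, -0.032, 0], [0, 0, 0], 0], [[-0.037, -0.032, 0], [0, 0, 0], 0], [[-0.037, -0.032, 0], [0, 0, 0], 0], [[-0.037, -0.032, 0], [0, 0, 0], 0], [[-0.037, -0.032, 0], [0, 0, 0], 0], [[-0.037, -0.032, 0], [0, 0, 0], 0], [[-0.037, -0.032, 0], [0, 0, 0], 0], [[-0.037, -0.032, 0], [0, 0, 0], 0]])

```text
clock: 1.1
eef_pos: [0.4342, 0.1694, 0.2074]
ee_rot: [-0.39, -3.117, -0.0]
ft_force: [1.4, 0.7, -0.2]
gripper_width: -0.0001
finger_force: 0.0
```

move_arm(rows=[[[0, 0, 0], [0, 0, 6.5], 0], [[0, 0, 0], [0, 0, 6.5], 0], [[0, 0, 0], [0, 0, 6.5], 0], [[0, 0, 0], [0, 0, 6.5], 0], [[0, 0, 0], [0, 0, 6.5], 0], [[0, 0, 0], [0, 0, 6.5], 0], [[0, 0, 0], [0, 0, 6.5], 0], [[0, 0, 0], [0, 0, 6.5], 0], [[0, 0, 0], [0, 0, 6.5], 0], [[0, 0, 0], [0, 0, 6], 0], [[0, 0, 0], [0, 0, 0], 0]])

```text
clock: 2.02
eef_pos: [0.4334, 0.1713, 0.2072]
ee_rot: [-1.996, -2.426, 0.001]
ft_force: [0.4, 0.6, 0.5]
gripper_width: 0.0001
finger_force: 0.0
```

```bash
cat > p.py <<'E'
from h import *
d=np.load("d.npy");L=.28
X=np.array([np.cos(d[2]),np.sin(d[2]),0]); Rt=Ro.from_matrix(np.c_[np.cross(X,[0,0,-1]),X,[0,0,-1]])
# tip target: ahead of the leg, on its upper side, near the foot
for a in(0,.3,.6,.85,1.0,1.2):
    n=np.array([0,np.sin(a-.15),np.cos(a-.15)]) # leg's upper normal in frame
    c=w(d,fr(foot(a)-[0,.0,0]+.0075*n,L))
    t,r=togo(c,Rt); print(a,c.round(4),(t*1e3).round(1),r.round(1))
o=env.observe();print(o['clock'],o['eef_pos'],o['q'].round(2),o['gripper_width'],o['ft_force'])
E
python3 p.py
```

```text
0 [0.4862 0.0965 0.1643] [-83.6  37.4  42.9] [-0.   0.  -0.1]
0.3 [0.4779 0.0971 0.1362] [-81.3  29.4  71. ] [-0.   0.  -0.1]
0.6 [0.4714 0.0892 0.1086] [-87.8  21.5  98.5] [-0.   0.  -0.1]
0.85 [0.4678 0.0765 0.088 ] [-99.6  15.6 119.2] [-0.   0.  -0.1]
1.0 [0.4666 0.0666 0.0771] [-109.    12.5  130.1] [-0.   0.  -0.1]
1.2 [0.4661 0.0512 0.065 ] [-124.1    9.   142.2] [-0.   0.  -0.1]
2.0167 [0.43344764 0.17126018 0.20718903] [ 0.38  0.06 -0.35  1.15 -0.    1.75] 0.0001442230343717254 [0.44404998 0.59701344 0.50327656]
```

move_arm(rows=[[[-0.027, 0.012, 0.008], [0, 0, 0], 0], [[-0.027, 0.011, 0.008], [0, 0, 0], 0], [[-0.026, 0.011, 0.008], [0, 0, 0], 0], [[0, 0, 0.008], [0, 0, 0], 0], [[0, 0, 0.004], [0, 0, 0], 0], [[0, 0, 0], [0, 0, 0], 0]])

```text
clock: 2.52
eef_pos: [0.4814, 0.0995, 0.1702]
ee_rot: [-1.99, -2.428, 0.003]
ft_force: [-0.1, 0.6, -0.1]
gripper_width: -0.0002
finger_force: 0.0
```

move_arm(rows=[[[0, 0, 0.006], [0, 0, 0], 0], [[0, 0, 0.006], [0, 0, 0], 0], [[0.001, -0.001, 0.006], [0, 0, 0], 0], [[0.001, -0.001, 0.006], [0, 0, 0], 0], [[0, -0.002, 0.006], [0, 0, 0], 0], [[0, -0.001, 0.005], [0, 0, 0], 0], [[0, 0, 0], [0, 0, 0], 0]])

```text
clock: 3.1
eef_pos: [0.4763, 0.1005, 0.1353]
ee_rot: [-1.992, -2.428, 0.002]
ft_force: [-0.0, -0.4, 0.3]
gripper_width: -0.0003
finger_force: 0.3
```

```bash
python3 p.py
python3 - <<'E'
from h import *
a=cams.camera("scene")[130:280,220:370]
cv2.imwrite("pics/s1.png",cv2.resize(a,None,fx=4,fy=4,interpolation=cv2.INTER_CUBIC)[:,:,::-1])
E
```

```text
0 [0.4862 0.0965 0.1643] [ -5.9   8.9 -29. ] [-0.1 -0.   0.1]
0.3 [0.4779 0.0971 0.1362] [-3.7  0.9 -0.8] [-0.1 -0.   0.1]
0.6 [0.4714 0.0892 0.1086] [-10.2  -7.   26.7] [-0.1 -0.   0.1]
0.85 [0.4678 0.0765 0.088 ] [-21.9 -12.9  47.4] [-0.1 -0.   0.1]
1.0 [0.4666 0.0666 0.0771] [-31.4 -16.   58.2] [-0.1 -0.   0.1]
1.2 [0.4661 0.0512 0.065 ] [-46.4 -19.5  70.4] [-0.1 -0.   0.1]
3.1 [0.47627771 0.10053369 0.13532578] [ 0.21  0.15 -0.43  1.    0.    1.58] -0.00026491149476833535 [-0.01150163 -0.36569854  0.27466752]
```

View pics/s1.png

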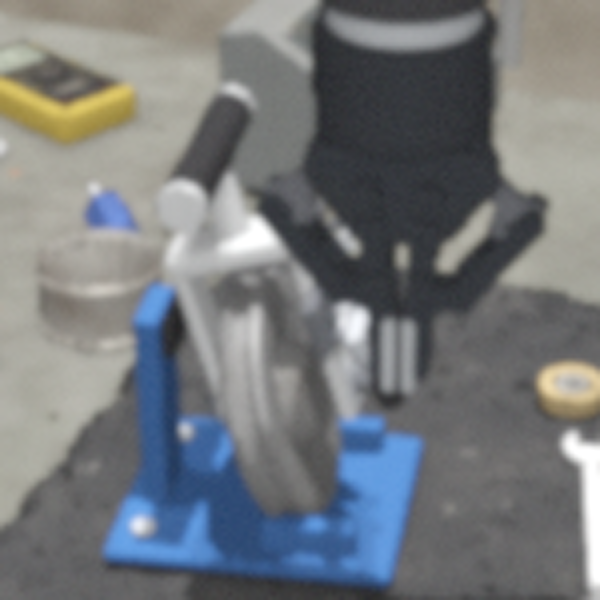

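The scene view shows the shut fingertips at crop (395,385) with the foot just under them, and the frame still on the post. I keep pushing along the arc.

move_arm(rows=[[[0, -0.001, 0.006], [0, 0, 0], 0], [[-0.001, -0.002, 0.006], [0, 0, 0], 0], [[-0.001, -0.002, 0.006], [0, 0, 0], 0], [[-0.002, -0.002, 0.006], [0, 0, 0], 0], [[-0.002, -0.001, 0.005], [0, 0, 0], 0], [[-0.002, -0.002, 0.005], [0, 0, 0], 0], [[-0.003, -0.001, 0.005], [0, 0, 0], 0], [[-0.003, -0.001, 0.005], [0, 0, 0], 0], [[-0.003, -0.001, 0.005], [0, 0, 0], 0]])

```text
clock: 3.9
eef_pos: [0.4679, 0.0809, 0.087]
ee_rot: [1.993, 2.428, -0.0]
ft_force: [-1.0, 0.3, 0.6]
gripper_width: -0.0001
finger_force: 0.1
```

move_arm(rows=[[[-0.005, -0.002, 0.005], [0, 0, 0], 0], [[-0.005, -0.001, 0.005], [0, 0, 0], 0], [[-0.006, -0.001, 0.005], [0, 0, 0], 0], [[-0.006, -0.001, 0.004], [0, 0, 0], 0], [[0, 0, 0], [0, 0, 0], 0], [[0, 0, 0], [0, 0, 0], 0]])

```text
clock: 4.4
eef_pos: [0.4672, 0.0583, 0.0683]
ee_rot: [-1.994, -2.427, 0.0]
ft_force: [1.1, -0.1, 0.4]
gripper_width: -0.0001
finger_force: 0.0
```

```bash
python3 p.py
python3 - <<'E'
from h import *
a=cams.camera("scene")[130:280,220:370]; b=cams.camera("top")[100:250,220:370]
cv2.imwrite("pics/s2.png",cv2.resize(np.hstack([a,b]),None,fx=2.6,fy=2.6,interpolation=cv2.INTER_CUBIC)[:,:,::-1])
E
```

```text
0 [0.4862 0.0965 0.1643] [ 33.7  26.  -96. ] [-0. -0. -0.]
0.3 [0.4779 0.0971 0.1362] [ 36.   17.9 -67.9] [-0. -0. -0.]
0.6 [0.4714 0.0892 0.1086] [ 29.5  10.  -40.4] [-0. -0. -0.]
0.85 [0.4678 0.0765 0.088 ] [ 17.7   4.1 -19.7] [-0. -0. -0.]
1.0 [0.4666 0.0666 0.0771] [ 8.3  1.  -8.8] [-0. -0. -0.]
1.2 [0.4661 0.0512 0.065 ] [-6.8 -2.5  3.3] [-0. -0. -0.]
4.4 [0.46720625 0.05830668 0.0682818 ] [ 0.12  0.18 -0.56  0.83  0.    1.5 ] -0.00011578807421696104 [ 1.0575547  -0.05513752  0.37982824]
```

View pics/s2.png

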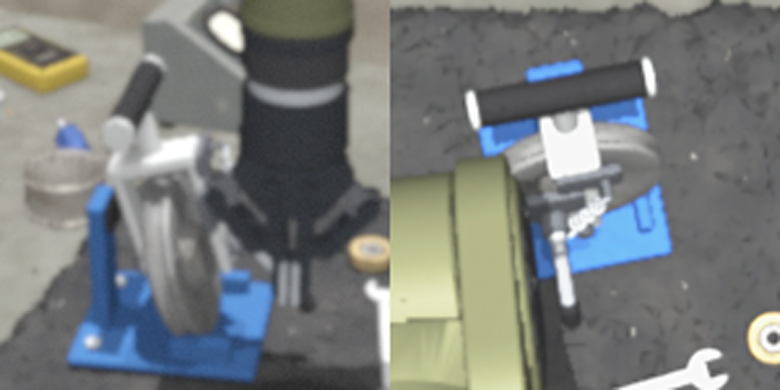

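The kickstand is down: in the top view the foot is at crop (570,315), pointing to -x near the pivot's y, and the frame is still on the post. I back off and work out the grasp.

move_arm(rows=[[[0.015, -0.006, 0], [0, 0, 0], 0], [[0.025, -0.005, -0.01], [0, 0, 0], 0], [[0.01, 0, -0.03], [0, 0, 0], 0], [[0, 0, -0.04], [0, 0, 0], 50], [[0, 0, -0.04], [0, 0, 0], 100], [[0, 0, -0.04], [0, 0, 0], 100], [[0, 0, -0.04], [0, 0, 0], 100], [[0, 0, -0.03], [0, 0, 0], 100], [[0, 0, 0], [0, 0, 0], 100]])

```text
clock: 5.25
eef_pos: [0.4499, 0.1068, 0.3056]
ee_rot: [1.988, 2.424, 0.014]
ft_force: [1.3, 0.3, 0.9]
gripper_width: 0.0721
finger_force: 0.0
```

```bash
cat > g.py <<'E'
from h import *
d=np.load("d.npy")
def pose(L,dep,tilt=None):
    tilt=L if tilt is None else tilt
    R=Ro.from_euler('z',d[2])*Ro.from_euler('y',tilt)
    X=R.apply([1,0,0]);Z=-R.apply([0,0,1]); Rt=Ro.from_matrix(np.c_[np.cross(X,Z),X,Z])
    return w(d,fr([0,0,.213],L))+dep*Z,Rt
if __name__=="__main__":
    for L,dep in((.28,-.06),(.28,.022),(.21,.022),(.14,.022),(.07,.022),(0,.022)):
        P,Rt=pose(L,dep); t,r=togo(P,Rt); print(L,dep,P.round(4),(t*1e3).round(1),r.round(2))
    o=env.observe();print(o['clock'],o['eef_pos'],o['q'].round(2),o['gripper_width'],o['ft_force'].round(2))
E
python3 g.py
```

```text
0.28 -0.06 [0.6273 0.0064 0.2627] [-133.2  153.9   44.5] [16.67 -0.02  0.09]
0.28 0.022 [0.6051 0.002  0.1839] [-133.2  130.3  123.1] [16.67 -0.02  0.09]
0.21 0.022 [ 5.929e-01 -5.000e-04  1.870e-01] [-133.2  117.9  119.8] [12.66 -0.02  0.09]
0.14 0.022 [ 0.5805 -0.0029  0.1892] [-133.1  105.4  117.5] [ 8.64 -0.02  0.08]
0.07 0.022 [ 0.568  -0.0054  0.1906] [-133.1   92.6  116. ] [ 4.63 -0.03  0.08]
0 0.022 [ 0.5555 -0.0079  0.191 ] [-133.1   79.8  115.4] [ 0.62 -0.03  0.08]
5.25 [0.44991768 0.10675934 0.30557817] [ 0.23  0.02 -0.18  1.36  0.    1.61] 0.07208473028898975 [1.27 0.27 0.91]
```

move_arm(rows=[[[-0.027, 0.031, 0], [0, 0, 0], 100], [[-0.027, 0.031, 0], [0, 0, 0], 100], [[-0.027, 0.031, 0], [0, 0, 0], 100], [[-0.026, 0.03, 0], [0, 0, 0], 100], [[-0.026, 0.03, 0], [0, 0, 0], 100], [[0, 0, 0], [4, 0, 0], 100], [[0, 0, 0], [4, 0, 0], 100], [[0, 0, 0], [4, 0, 0], 100], [[0, 0, 0], [4, 0, 0], 100], [[0, 0, 0], [0, 0, 0], 100], [[0, 0, 0], [0, 0, 0], 100]])

```text
clock: 6.17
eef_pos: [0.6237, 0.0056, 0.2953]
ee_rot: [-1.868, -2.277, 0.322]
ft_force: [0.1, -1.1, 0.1]
gripper_width: 0.0857
finger_force: 0.0
```

```bash
python3 g.py
python3 - <<'E'
from h import *
a=cams.camera("scene")[80:280,200:360]
cv2.imwrite("pics/s3.png",cv2.resize(a,None,fx=3,fy=3,interpolation=cv2.INTER_CUBIC)[:,:,::-1])
E
```

```text
0.28 -0.06 [0.6273 0.0064 0.2627] [ 0.  12.6 30.4] [-0.11 -0.02  0.1 ]
0.28 0.022 [0.6051 0.002  0.1839] [  0.   12.8 112.4] [-0.11 -0.02  0.1 ]
0.21 0.022 [ 5.929e-01 -5.000e-04  1.870e-01] [  0.   -0.  112.8] [-4.12 -0.02  0.09]
0.14 0.022 [ 0.5805 -0.0029  0.1892] [ 1.000e-01 -1.280e+01  1.142e+02] [-8.13 -0.02  0.09]
0.07 0.022 [ 0.568  -0.0054  0.1906] [ 1.000e-01 -2.540e+01  1.165e+02] [-12.14  -0.03   0.09]
0 0.022 [ 0.5555 -0.0079  0.191 ] [ 1.000e-01 -3.780e+01  1.196e+02] [-16.15  -0.03   0.09]
6.1667 [0.6237402  0.00557987 0.29534814] [ 0.03  0.65  0.62  1.82 -0.04  1.41] 0.08569644378379199 [ 0.06 -1.11  0.1 ]
```

View pics/s3.png

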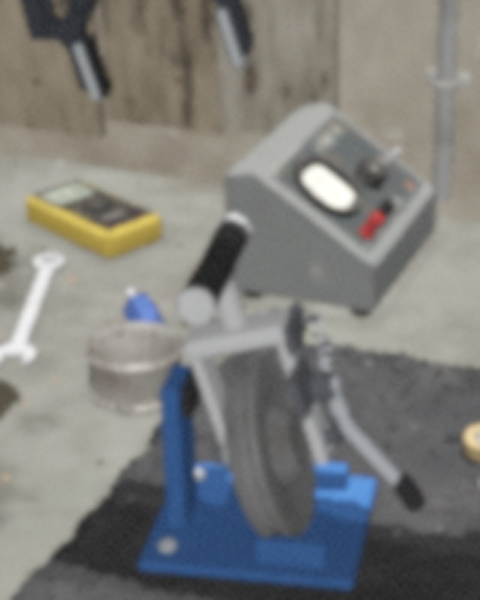

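Kickstand foot is down at crop (410,492). The open fingers at (95,95) and (240,65) straddle the bar's axis above. I move in and grip.

move_arm(rows=[[[0, 0.007, 0.015], [0, 0, 0], 100], [[0, 0.006, 0.015], [0, 0, 0], 100], [[0, 0, 0.015], [0, 0, 0], 100], [[0, 0, 0.015], [0, 0, 0], 100], [[0, 0, 0.015], [0, 0, 0], 100], [[0, 0, 0.015], [0, 0, 0], 100], [[0, 0, 0.012], [0, 0, 0], 100], [[0, 0, 0.01], [0, 0, 0], 100], [[0, 0, 0], [0, 0, 0], 100], [[0, 0, 0], [0, 0, 0], 100]])

```text
clock: 7.05
eef_pos: [0.6041, 0.0014, 0.1894]
ee_rot: [-1.872, -2.28, 0.317]
ft_force: [-0.1, 0.2, -0.1]
gripper_width: 0.0853
finger_force: 0.0
```

move_arm(rows=[[[0, 0, 0], [0, 0, 0], 40], [[0, 0, 0], [0, 0, 0], 32], [[0, 0, 0], [0, 0, 0], 28], [[0, 0, 0], [0, 0, 0], 20], [[0, 0, 0], [0, 0, 0], 10], [[0, 0, 0], [0, 0, 0], 0], [[0, 0, 0], [0, 0, 0], 0], [[0, 0, 0], [0, 0, 0], 0]], force=40)

```text
clock: 7.72
eef_pos: [0.6055, 0.0016, 0.1875]
ee_rot: [-1.871, -2.279, 0.319]
ft_force: [2.4, 0.6, 3.1]
gripper_width: 0.0183
finger_force: 35.5
```

```bash
python3 g.py
python3 - <<'E'
from h import *
a=cams.camera("scene")[80:280,200:360]
cv2.imwrite("pics/s4.png",cv2.resize(a,None,fx=3,fy=3,interpolation=cv2.INTER_CUBIC)[:,:,::-1])
E
```

```text
0.28 -0.06 [0.6273 0.0064 0.2627] [  0.4   0.9 -78.5] [0.12 0.02 0.05]
0.28 0.022 [0.6051 0.002  0.1839] [0.4 0.7 3.5] [0.12 0.02 0.05]
0.21 0.022 [ 5.929e-01 -5.000e-04  1.870e-01] [  0.4 -12.1   4. ] [-3.89  0.02  0.05]
0.14 0.022 [ 0.5805 -0.0029  0.1892] [  0.4 -24.8   5.3] [-7.9   0.01  0.05]
0.07 0.022 [ 0.568  -0.0054  0.1906] [  0.5 -37.5   7.5] [-1.191e+01  1.000e-02  5.000e-02]
0 0.022 [ 0.5555 -0.0079  0.191 ] [  0.5 -49.9  10.6] [-1.592e+01  1.000e-02  5.000e-02]
7.7167 [0.60545202 0.00160094 0.18747791] [ 0.03  0.6   0.3   1.54 -0.05  1.41] 0.018349975481151005 [2.43 0.63 3.14]
```

View pics/s4.png

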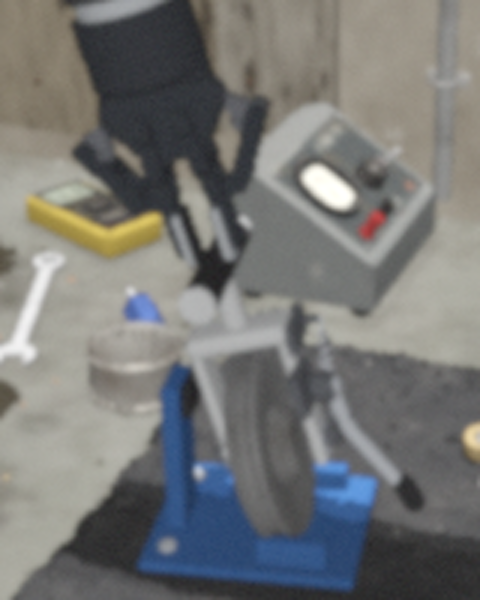

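Bar gripped, but the opening reads 18 mm rather than 24, so I check where fingertips and bar centre project before lifting.

Run:
```python
from g import *
p,R=state()
pts=[p,p-R.apply([0,0,.019]),p-R.apply([0,0,.04]),w(d,fr([0,0,.213],.28)),w(d,fr([0,.059,.213],.28))]
print(((proj("scene",np.array(pts))-[200,80])*3).round(0))
a=cams.camera("scene")[140:200,245:295]
cv2.imwrite("pics/s5.png",cv2.resize(a,None,fx=10,fy=10,interpolation=cv2.INTER_CUBIC)[:,:,::-1])
print(((proj("scene",np.array(pts))-[245,140])*10).round(0)); print(env.observe()['gripper_width'])
```

```text
[[224. 291.]
 [215. 265.]
 [205. 237.]
 [214. 266.]
 [193. 307.]]
[[296. 369.]
 [267. 284.]
 [234. 189.]
 [264. 288.]
 [194. 424.]]
0.01815826463343357
```

View pics/s5.png

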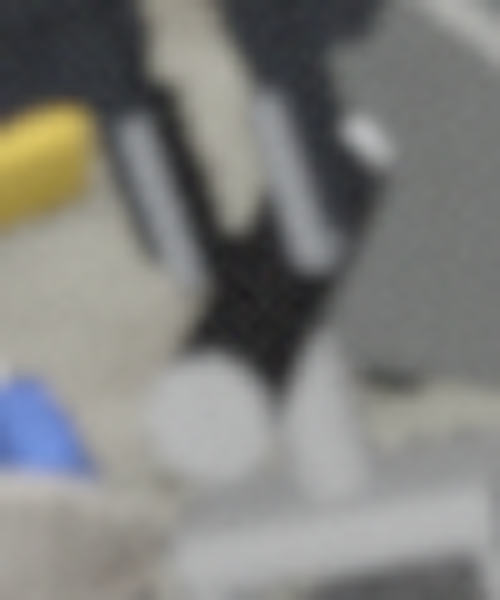

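The fingertips end about level with the bar's centre (right stripe ends at (320,275), bar centre at (264,288)), so the grip is shallow on the upper half. I open, go 10 mm deeper and regrip.

move_arm(rows=[[[0, 0, 0], [0, 0, 0], 60], [[0, 0, 0], [0, 0, 0], 60], [[0, 0, 0], [0, 0, 0], 60], [[0, 0, 0], [0, 0, 0], 60], [[0, 0, 0.005], [0, 0, 0], 60], [[0, 0, 0.006], [0, 0, 0], 60], [[0, 0, 0], [0, 0, 0], 60], [[0, 0, 0], [0, 0, 0], 60], [[0, 0, 0], [0, 0, 0], 60]])

```text
clock: 8.57
eef_pos: [0.6016, 0.0009, 0.1765]
ee_rot: [-1.87, -2.278, 0.321]
ft_force: [0.4, -0.4, -0.4]
gripper_width: 0.0513
finger_force: 0.0
```

move_arm(rows=[[[0, 0, 0], [0, 0, 0], 32], [[0, 0, 0], [0, 0, 0], 28], [[0, 0, 0], [0, 0, 0], 20], [[0, 0, 0], [0, 0, 0], 10], [[0, 0, 0], [0, 0, 0], 0], [[0, 0, 0], [0, 0, 0], 0], [[0, 0, 0], [0, 0, 0], 0], [[0, 0, 0], [0, 0, 0], 0]], force=40)

```text
clock: 9.23
eef_pos: [0.6023, 0.001, 0.1771]
ee_rot: [-1.871, -2.279, 0.319]
ft_force: [2.3, 0.2, 4.5]
gripper_width: 0.0222
finger_force: 40.5
```

```bash
python3 g.py
python3 - <<'E'
from h import *
a=cams.camera("scene")[140:200,245:295]
cv2.imwrite("pics/s6.png",cv2.resize(a,None,fx=10,fy=10,interpolation=cv2.INTER_CUBIC)[:,:,::-1])
E
```

```text
0.28 -0.06 [0.6273 0.0064 0.2627] [  0.4   1.1 -89.3] [0.11 0.02 0.05]
0.28 0.022 [0.6051 0.002  0.1839] [ 0.4  1.  -7.3] [0.11 0.02 0.05]
0.21 0.022 [ 5.929e-01 -5.000e-04  1.870e-01] [  0.4 -11.8  -6.9] [-3.9   0.02  0.05]
0.14 0.022 [ 0.5805 -0.0029  0.1892] [  0.5 -24.6  -5.6] [-7.91  0.02  0.05]
0.07 0.022 [ 0.568  -0.0054  0.1906] [  0.5 -37.2  -3.4] [-11.92   0.02   0.05]
0 0.022 [ 0.5555 -0.0079  0.191 ] [  0.5 -49.6  -0.3] [-15.93   0.02   0.05]
9.2333 [0.60226963 0.00095713 0.17709232] [ 0.03  0.59  0.27  1.52 -0.05  1.41] 0.02221216856632223 [2.26 0.21 4.52]
```

View pics/s6.png

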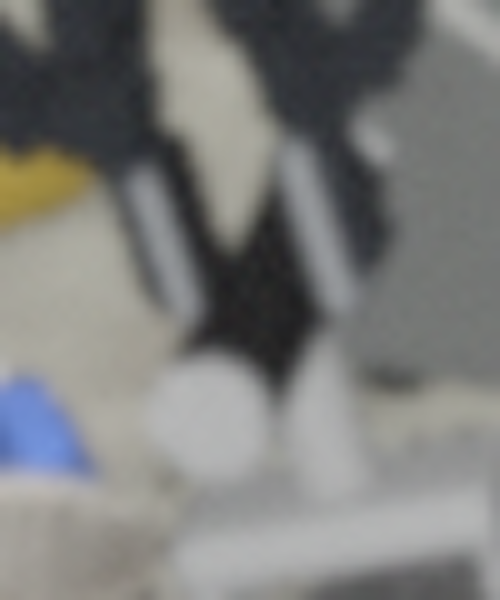

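The tips now reach slightly below the bar's centre (right stripe ends at (345,310)) with a gap to the bridge. The opening is 22 mm, so I go a bit deeper for a full-pad grip.

move_arm(rows=[[[0, 0, 0], [0, 0, 0], 60], [[0, 0, 0], [0, 0, 0], 60], [[0, 0, 0], [0, 0, 0], 60], [[0, 0, 0], [0, 0, 0], 60], [[0, 0.001, 0.003], [0, 0, 0], 60], [[0, 0, 0.003], [0, 0, 0], 60], [[0, 0, 0], [0, 0, 0], 60], [[0, 0, 0], [0, 0, 0], 60], [[0, 0, 0], [0, 0, 0], 60]])

```text
clock: 10.03
eef_pos: [0.601, 0.0007, 0.1706]
ee_rot: [-1.87, -2.278, 0.32]
ft_force: [-1.0, -0.4, 0.3]
gripper_width: 0.0515
finger_force: 0.0
```

move_arm(rows=[[[0, 0, 0], [0, 0, 0], 32], [[0, 0, 0], [0, 0, 0], 28], [[0, 0, 0], [0, 0, 0], 20], [[0, 0, 0], [0, 0, 0], 10], [[0, 0, 0], [0, 0, 0], 0], [[0, 0, 0], [0, 0, 0], 0], [[0, 0, 0], [0, 0, 0], 0], [[0, 0, 0], [0, 0, 0], 0]], force=60)

```text
clock: 10.7
eef_pos: [0.6016, 0.0008, 0.171]
ee_rot: [-1.871, -2.279, 0.319]
ft_force: [2.9, -0.1, 3.4]
gripper_width: 0.0223
finger_force: 59.4
```

```bash
python3 g.py
```

```text
0.28 -0.06 [0.6273 0.0064 0.2627] [  0.4   0.1 -95.4] [0.11 0.02 0.05]
0.28 0.022 [0.6051 0.002  0.1839] [  0.4  -0.  -13.4] [0.11 0.02 0.05]
0.21 0.022 [ 5.929e-01 -5.000e-04  1.870e-01] [  0.5 -12.8 -13. ] [-3.9   0.02  0.05]
0.14 0.022 [ 0.5805 -0.0029  0.1892] [  0.5 -25.6 -11.7] [-7.91  0.02  0.05]
0.07 0.022 [ 0.568  -0.0054  0.1906] [  0.5 -38.2  -9.5] [-11.92   0.02   0.05]
0 0.022 [ 0.5555 -0.0079  0.191 ] [  0.5 -50.6  -6.4] [-1.594e+01  1.000e-02  5.000e-02]
10.7 [0.60159185 0.00080909 0.17096208] [ 0.03  0.6   0.26  1.51 -0.05  1.41] 0.022265930082916177 [ 2.93 -0.06  3.35]
```

move_arm(rows=[[[0, -0.0024, 0], [-0.8, 0, 0], 0], [[0, -0.0024, 0], [-0.8, 0, 0], 0], [[0, -0.0024, 0], [-0.8, 0, 0], 0], [[0, -0.0024, 0], [-0.8, 0, 0], 0], [[0, -0.0024, 0], [-0.8, 0, 0], 0], [[0, -0.0024, 0], [-0.8, 0, 0], 0], [[0, -0.0024, 0], [-0.8, 0, 0], 0], [[0, -0.0024, 0], [-0.8, 0, 0], 0], [[0, -0.0024, 0], [-0.8, 0, 0], 0], [[0, -0.0024, 0], [-0.8, 0, 0], 0]])

```text
clock: 11.53
eef_pos: [0.578, -0.0039, 0.176]
ee_rot: [-1.935, -2.357, 0.163]
ft_force: [2.2, 0.2, 4.2]
gripper_width: 0.0221
finger_force: 59.5
```

```bash
sed -i 's/,\.022)/,.035)/g' g.py; python3 g.py
```

```text
0.28 -0.06 [0.6273 0.0064 0.2627] [  0.4  38.  -92.8] [8.13 0.02 0.04]
0.28 0.035 [0.6016 0.0013 0.1714] [ 0.5 24.5  1.2] [8.13 0.02 0.04]
0.21 0.035 [ 0.5902 -0.001   0.1743] [ 0.5 12.7 -0. ] [4.12 0.02 0.04]
0.14 0.035 [ 0.5787 -0.0033  0.1763] [ 0.5  0.8 -0.5] [0.11 0.01 0.04]
0.07 0.035 [ 0.5671 -0.0056  0.1776] [  0.5 -11.1  -0.1] [-3.9   0.01  0.04]
0 0.035 [ 0.5555 -0.0079  0.178 ] [  0.5 -22.9   1.1] [-7.91  0.01  0.04]
11.5333 [ 0.57796907 -0.00391434  0.17597174] [ 0.01  0.41  0.01  1.3  -0.03  1.39] 0.022081196317305495 [2.22 0.21 4.19]
```

move_arm(rows=[[[0, -0.0023, 0.0001], [-0.8, 0, 0], 0], [[0, -0.0023, 0.0001], [-0.8, 0, 0], 0], [[0, -0.0023, 0], [-0.8, 0, 0], 0], [[0, -0.0023, 0], [-0.8, 0, 0], 0], [[0, -0.0023, 0], [-0.8, 0, 0], 0], [[0, -0.0023, 0], [-0.8, 0, 0], 0], [[0, -0.0023, 0], [-0.8, 0, 0], 0], [[0, -0.0023, 0], [-0.8, 0, 0], 0], [[0, -0.0023, 0], [-0.8, 0, 0], 0], [[0, -0.0023, 0], [-0.8, 0, 0], 0], [[0, 0, 0], [0, 0, 0], 0], [[0, 0, 0], [0, 0, 0], 0]])

```text
clock: 12.53
eef_pos: [0.555, -0.0085, 0.1775]
ee_rot: [1.993, 2.428, -0.001]
ft_force: [0.2, -1.6, 4.6]
gripper_width: 0.022
finger_force: 60.7
```

```bash
python3 g.py
python3 - <<'E'
from h import *
d=np.load("d.npy")
# check without viewing: white bar caps in top view vs prediction for lean 0; dark foot
im=cams.camera("top"); sc=cams.camera("scene")
for L in(-.05,0,.05):
    print(L,proj("top",w(d,np.array([fr([0,.059,.213],L),fr([0,-.059,.213],L),fr(foot(1.7),L)]))).round(1).tolist(),proj("scene",w(d,np.array([fr([0,.059,.213],L),fr(foot(1.7),L)]))).round(1).tolist())
g=sc.min(2)
u,v=proj("scene",w(d,fr([0,.059,.213],0)))[0].astype(int); print(g[v-10:v+11,u-13:u+14])
u,v=proj("scene",w(d,fr(foot(1.7),0)))[0].astype(int); print(u,v); print(g[v-9:v+10,u-12:u+13])
E
```

```text
0.28 -0.06 [0.6273 0.0064 0.2627] [  0.5  73.8 -85.2] [16.03  0.02  0.03]
0.28 0.035 [0.6016 0.0013 0.1714] [ 0.6 47.6  6.1] [16.03  0.02  0.03]
0.21 0.035 [ 0.5902 -0.001   0.1743] [ 0.6 36.   3.2] [12.02  0.02  0.03]
0.14 0.035 [ 0.5787 -0.0033  0.1763] [ 0.6 24.3  1.1] [8.01 0.02 0.03]
0.07 0.035 [ 0.5671 -0.0056  0.1776] [ 0.6 12.5 -0.1] [4.   0.02 0.03]
0 0.035 [ 0.5555 -0.0079  0.178 ] [ 0.6  0.6 -0.5] [-0.01  0.02  0.03]
12.5333 [ 0.55499699 -0.00854252  0.17746958] [-0.02  0.24 -0.21  1.12 -0.    1.36] 0.022003626031804002 [ 0.17 -1.59  4.6 ]
-0.05 [[257.6, 181.3], [329.2, 167.6], [290.4, 226.4]] [[299.6, 181.3], [341.3, 258.4]]
0 [[256.4, 175.1], [328.0, 161.4], [290.3, 226.0]] [[294.1, 180.8], [341.0, 256.6]]
0.05 [[255.3, 168.9], [326.7, 155.3], [290.2, 225.5]] [[288.7, 180.5], [340.6, 254.8]]
[[117 117 116 117 116 115 114 103 104 116 129 119  86  51  38  39  40  42
   39  41  36  38  39  58  96 131 146]
 [115 117 116 116 117 117 116 114 113 116 114 100  71  49  49  40  40  39
   38  38  36  37  40  59  96 133 145]
 [115 119 117 117 117 117 117 117 115 109 102  90  82  87 
[... 3393 characters left out ...]
49  44  44  44  46  43  46  48  48  54
   57  59  57  59  61  59  62]
 [ 44  49  48  44  48  48  45  44  48  44  48  48  49  46  50  45  47  54
   55  54  58  58  58  59  57]
 [ 48  48  49  46  48  42  43  41  45  47  49  49  50  49  46  50  44  50
   51  52  53  54  55  52  56]
 [ 46  49  45  44  45  46  44  49  44  50  48  51  50  52  51  50  49  47
   48  49  46  50  47  52  47]
 [ 46  49  42  48  46  45  46  45  48  48  49  51  56  53  52  53  49  47
   49  45  46  49  46  46  45]
 [ 42  45  44  45  44  47  46  46  48  47  52  56  54  55  52  52  50  51
   46  46  44  44  45  46  41]
 [ 48  43  46  46  45  44  46  48  49  53  52  51  50  55  54  52  49  48
   48  49  47  43  48  40  48]]
```

```bash
python3 -c "
from cell import env
print(env.close_job())"
```

```text
the job is handed in; nothing more can be done
None
```

The job is handed in at about 12.5 s: the kickstand is fully down and the frame stands upright to within measurement error, held by the bar at 60 N, with the spanner, nut and bearing never approached (not re-checked at the end).

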